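# Find the full salt tin by hefting

## Task

One of the three identical salt tins is full and the other two are part-used: heft each of them to find the heaviest. Stand the two lighter tins upright on the wooden board for refilling, setting tins down gently, and finish while still holding the heaviest one up in the gripper, upright and still, its underside at least 15 cm above the table. Don't knock any tin over, and leave the bottle, cup, tongs and pastry wheel alone.

Things in the scene. Friction and masses are not known exactly. Their poses are not given: they have to be found in the camera images.
- tin_p_mid (a point): centre of one of three identical closed rectangular salt tins (cream with a blue band, dark steel lid), half-way up: 37.5 mm above its underside. The tin is 90 mm long (its x), 60 mm wide (its y), 75 mm tall (z up). Sides are plain and upright, lid stays shut. Starts upright on the table. Mass hidden, 0.1 to 0.7 kg; the heaviest outweighs each other tin by at least 0.2 kg. The name tells nothing about weight or place.
- tin_q_mid (a point): centre of one of three identical closed rectangular salt tins (cream with a blue band, dark steel lid), half-way up: 37.5 mm above its underside. The tin is 90 mm long (its x), 60 mm wide (its y), 75 mm tall (z up). Sides are plain and upright, lid stays shut. Starts upright on the table. Mass hidden, 0.1 to 0.7 kg; the heaviest outweighs each other tin by at least 0.2 kg. The name tells nothing about weight or place.
- tin_r_mid (a point): centre of one of three identical closed rectangular salt tins (cream with a blue band, dark steel lid), half-way up: 37.5 mm above its underside. The tin is 90 mm long (its x), 60 mm wide (its y), 75 mm tall (z up). Sides are plain and upright, lid stays shut. Starts upright on the table. Mass hidden, 0.1 to 0.7 kg; the heaviest outweighs each other tin by at least 0.2 kg. The name tells nothing about weight or place.
- board: flat wooden board fixed on the table, 360 mm long (its x), 150 mm wide (its y), 18 mm thick; origin at the centre of its underside, on the table; z up. Room for three tins in a row along its length, the tins' length along the board's: e.g. centres at x = -115, 0 and 115 mm
- bottle: loose grey glass bottle with white ceramic swing stopper, 74 mm diameter, 243 mm tall, origin at centre of underside; bystander
- cup: loose white porcelain cup with a handle (towards its +y), 82 mm rim diameter, 75 mm tall, origin at centre of underside; bystander
- tongs: loose stainless tongs lying flat, about 260 mm long (its x), 60 mm wide, 12 mm high, origin at the middle of the underside; bystander
- pastry_wheel: loose pastry wheel lying down, beech handle and brass wheel, about 180 mm long (its x), 48 mm high, origin between handle and wheel on the underside; bystander
Things that resemble listed ones, but are neither listed nor needed, are in the scene too. Leave any pink or red look-alike of the part that bears tin_p_mid alone.

How it is judged:
At the end, for the whole second after the job is handed in: Both lighter tins stand upright (0.1 rad), let go and at rest, centres over the board (within 175 mm lengthwise, 70 mm crosswise of its centre); the heaviest is held in the fingers, upright within 0.2 rad, under 0.04 m/s, centre over 185 mm above the table (underside about 15 cm) (x of tin_p_mid in the frame of board between -0.175 and 0.175 m and y of tin_p_mid in the frame of board between -0.07 and 0.07 m and height (world z) of tin_p_mid between 0.048 and 0.062 m and angle between each of tin_p_mid, tin_r_mid's own z axis and vertical below 0.1 rad and contact force between each of tin_p, tin_r and board above 0.3 N and contact force between the fingers and tin_p below 0.2 N and linear speed of each of tin_p, tin_r below 0.03 m/s and height (world z) of tin_q_mid above 0.185 m and contact force between the fingers and tin_q above 1 N and angle between tin_q_mid's own z axis and vertical below 0.2 rad and linear speed of tin_q below 0.04 m/s and x of tin_r_mid in the frame of board between -0.175 and 0.175 m and y of tin_r_mid in the frame of board between -0.07 and 0.07 m and height (world z) of tin_r_mid between 0.048 and 0.062 m and contact force between the fingers and tin_r below 0.2 N); the arm keeps its last pose, push and grip.
It fails at once if a tin is knocked over (tilted more than 0.8 rad) (angle between any of tin_p_mid, tin_q_mid, tin_r_mid's own z axis and vertical above 0.8 rad).
It fails at once if a tin is dropped: falling free of the fingers at over 0.7 m/s (a drop of more than 25 mm) ((contact force between the fingers and tin_p below 0.1 N and linear speed of tin_p above 0.7 m/s) or (contact force between the fingers and tin_q below 0.1 N and linear speed of tin_q above 0.7 m/s) or (contact force between the fingers and tin_r below 0.1 N and linear speed of tin_r above 0.7 m/s)).
It fails at once if the bottle, cup, tongs or pastry wheel is moved more than 30 mm (distance of any of bottle, cup, tongs, pastry_wheel from where it was at the start of the episode above 0.03 m).
It also fails if it takes over 72 s, if anything falls off the work surface, if the arm or the gripper's body presses on something with over 40 N, if the wrist force passes 120 N, or if a joint passes its speed limit or range.

## Robot

A 7-joint arm with a two-finger parallel gripper is mounted at the origin on the work surface. World frame = base frame: x ahead of the robot, y to its left, z up, the work surface at z = 0. Lengths are in m, angles in rad, forces in N, time in s.
With the tool pointing down it reaches from about 0.425 to 0.925 m from the base axis. Payload 6.8 kg.
Tool frame: the origin (TCP) lies on the centre line of the jaws, within the pads' length; the fingertips stand 19 mm ahead of it and the grasp point (between the pads) is the TCP (r.tip_extent is the y of the fingertips in the tool frame, in m); y points along the fingers, z is the direction in which the jaws open and shut, and the axes are right-handed (so a half turn about y gives the same grasp; the last joint's range is limited). The gripper opens to 85 mm and grips with 20 to 120 N. Pads are 22 mm wide; open, the fingers measure 114 mm over their backs; the gripper's body (76 mm by 85 mm) begins 54 mm behind the grasp point. The pads swing forward as they close: fully open they stand 13 mm farther back than shut.
Start: joints at [1.171, 0.477, 0.022, 1.555, -0.011, 1.109, -0.083], TCP at [0.194, -0.646, 0.226] pointing down, gripper open.
Joint ranges: [-2.96, 2.96], [-0.34, 2.1], [-1.41, 1.46], [0.24, 2.44], [-1.37, 4.51], [0.17, 1.92], [-2.96, 2.96]. Speed limits (rad/s): [2.39, 2.39, 3.14, 3.14, 3.14, 3.14, 3.14].

## Interface

Orientations are given as a rotation vector (axis times angle).
In Python, from bench import r gives the robot as it stands. The module is installed in compiled form; this text tells all that it offers.
- The arm moves only by the tool jog_arm, never from a script. Its argument "motion" is a list of rows, each a list of 3 entries, a list of its own where there are three numbers: the opening, from 0 (shut) to 1 (fully open), then the shift along the tool's x, y, z in m, then the turn, a rotation vector about the tool's x, y, z in degrees. A call has 1 to 10 rows; each row shifts and turns the commanded pose from where the row before left it, along the tool's axes as they then stand; what a row does not reach is not made up. A row lasts 1/12 s, in which the tool goes at most 41.7 mm and 7.16 degrees, less where a joint would pass 70% of its speed; a pose out of reach is approached as far as the arm can. A call with a gripper value outside its range is refused whole. The fingers move at their own pace and stop on an object; "force" is the grip in N (left out, the last holds). Time passes only in rows, so rows that do not move let the fingers close. It gives the time, the measured TCP pose, the force and the opening at its end, in the units of the state.
- r.get_obs(): the state, without advancing time (a new reading comes with each control period).
- r.grab_frame(name): name is "scene" or "side" or "wrist"; returns a dict with "image" (420x560x3 uint8, red, green, blue), "range_z" (420x560 float32, m along the optical axis (not along the pixel's ray), 0 where there is no reading), "fx", "fy", "cx", "cy" (pixels), "xyz" and "orientation" of the camera in the world. Camera axes: x right, y down, z forward; pixel columns grow to the right and rows downward; lengths in m; the calibration is good to about 2 mm. A picture is of the moment at which its call begins.
- r.hand_in(): hands the job in, once; it reports no verdict.
The state is a dict: "clock": time; "joints": joint angles; "qvel": joint speeds; "tau": joint torques, N m; "tcp_pos": TCP position; "orientation": TCP orientation; "contact_force": force on the tool from outside, world axes, zero at the start; "moment": the same for the moment, N m; "grip_width": finger opening in m.
Only numpy, scipy, OpenCV 4.12 (cv2) and the standard library are available. Lean on these libraries where they do the work, as an engineer would, in place of code of your own. Each camera call takes 0.05 s, during which the arm holds its last target.

## Working session

There is one attempt and no reset: what is moved stays moved. The work goes in short steps, Python scripts to look and compute and a tool call to move; the robot and the scene stay as the last step left them, time stands still between calls to the robot, and variables do not carry over. Pictures are saved under pics/ and viewed, and the job is handed in when it is done.

Besides the shell and the picture viewer there is one more tool, called after ">>>" as a command line: name --argument value ..., lists and objects as JSON in quotes. jog_arm: Moves the arm, as the interface text tells. Its arguments: {"type":"object","properties":{"motion":{"type":"array","items":{"type":"array"}},"force":{"type":"number"}},"required":["motion"]}

```bash
mkdir -p pics; python3 - <<'E'
from bench import r
import cv2,numpy as np
o=r.get_obs()
for k,v in o.items(): print(k,np.round(v,3))
for n in("scene","side","wrist"):
    f=r.grab_frame(n); cv2.imwrite(f"pics/{n}0.png",f["image"][:,:,::-1]); np.savez(f"{n}0.npz",**f)
    print(n,f["fx"],f["fy"],f["cx"],f["cy"],f["xyz"],f["orientation"])
E
```

```text
clock 0.0
joints [ 1.171  0.478  0.022  1.556 -0.012  1.109 -0.083]
qvel [-0.001 -0.002  0.002 -0.    -0.002  0.001 -0.002]
tau [ 0.0000e+00 -5.9645e+01  1.6080e+00 -2.8119e+01  1.2000e-02  9.0000e-03
 -0.0000e+00]
tcp_pos [ 0.194 -0.646  0.225]
orientation [-0.304  2.067 -2.063]
contact_force [ 0.043  0.124 -0.237]
moment [ 0.008  0.024 -0.045]
grip_width 0.085
scene 497.57672293495284 497.57672293495284 269.0276602908701 215.73190098313552 [1.36899388 0.69832004 1.23721337] [-1.099469   -2.43193443  0.95564535]
side 383.4746967036761 383.4746967036761 271.51160976689425 206.7460129264012 [0.18691818 0.71120732 0.78772731] [-0.63678794  2.62833645 -1.18513056]
wrist 343.79454076874094 343.79454076874094 276.4512063384348 208.96865543819365 [ 0.2623574  -0.62628071  0.37292902] [ 2.33180261 -1.73204502 -0.24967765]
```

View pics/scene0.png

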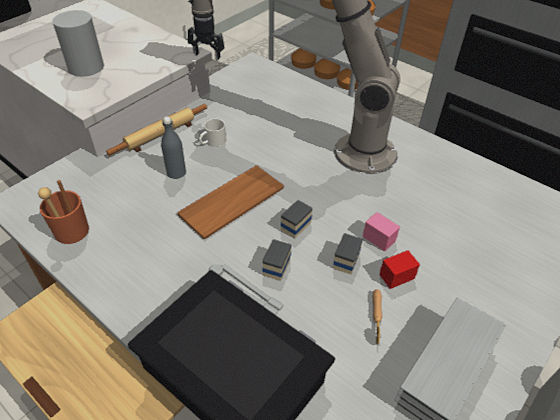

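View pics/side0.png

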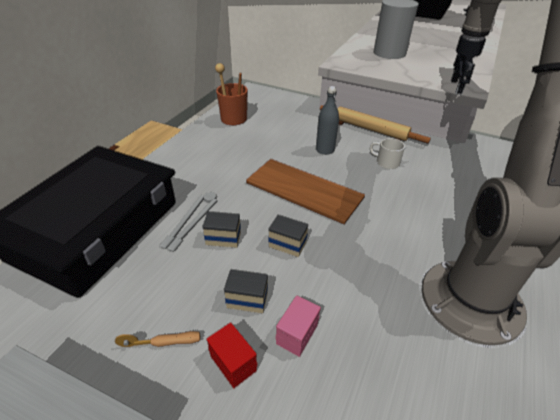

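View pics/wrist0.png

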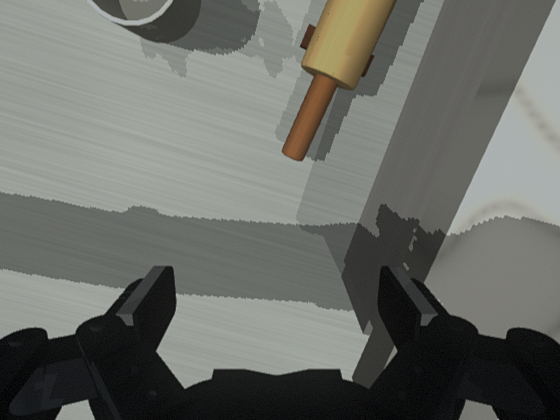

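Candidates (scene view): tins with dark lid and cream/blue sides at (296,218), (277,260) and (348,252). The look-alikes are the pink block at (381,231) and the red block at (400,269). I choose the three dark-lidded ones. The board is at (232,200), tongs (250,285), bottle (173,150), cup (213,132), pastry wheel (377,315).

```bash
cat > h.py <<'E'
import numpy as np,cv2
from scipy.spatial.transform import Rotation as R
def cloud(f):
    z=np.asarray(f["range_z"]);v,u=np.mgrid[:z.shape[0],:z.shape[1]]
    p=np.stack([(u-f["cx"])/f["fx"]*z,(v-f["cy"])/f["fy"]*z,z],-1)
    return p@R.from_rotvec(f["orientation"]).as_matrix().T+np.asarray(f["xyz"])
def comps(mask,P,minpx=60):
    n,l,s,c=cv2.connectedComponentsWithStats(mask.astype(np.uint8),connectivity=4)
    for i in range(1,n):
        if s[i,4]<minpx: continue
        q=P[l==i]; (cx,cy),(a,b),t=cv2.minAreaRect((q[:,:2]*1000).astype(np.float32))
        if a<b: a,b,t=b,a,t+90
        t=(t+90)%180-90
        print("px",c[i].round(),"n",s[i,4],"xy %.0f %.0f size %.0f x %.0f yaw %.1f"%(cx,cy,a,b,t),"z",np.percentile(q[:,2],[5,50,95]).round(3))
E
python3 - <<'E'
from h import *
for n in("scene","side"):
    f=np.load(n+"0.npz");P=cloud(f);im=f["image"].astype(int);z=P[...,2]
    inw=(P[...,0]>-.1)&(P[...,0]<1.3)&(abs(P[...,1])<1)&(f["range_z"]>0)
    hsv=cv2.cvtColor(f["image"],cv2.COLOR_RGB2HSV).astype(int)
    print(n,"tops 66-84mm");comps(inw&(z>.067)&(z<.084),P)
    print("board-ish");comps(inw&(z>.011)&(z<.026),P,150)
    print("low/other >30mm");comps(inw&(z>.008),P,150)
im=cv2.imread("pics/scene0.png");cv2.imwrite("pics/crop0.png",cv2.resize(im[180:300,220:440],None,fx=3,fy=3))
E
```

```text
scene tops 66-84mm
px [131. 115.] n 532 xy 472 -772 size 605 x 229 yaw -23.8 z [0.068 0.075 0.083]
px [217. 126.] n 90 xy 328 -479 size 91 x 69 yaw 25.2 z [0.068 0.074 0.08 ]
px [366. 146.] n 126 xy 42 14 size 135 x 57 yaw -71.7 z [0.068 0.075 0.083]
px [175. 162.] n 69 xy 571 -441 size 70 x 31 yaw -33.3 z [0.068 0.075 0.082]
px [297. 212.] n 432 xy 476 41 size 98 x 64 yaw 2.7 z [0.07  0.076 0.08 ]
px [ 70. 225.] n 136 xy 991 -457 size 108 x 42 yaw -14.1 z [0.068 0.076 0.083]
px [383. 224.] n 465 xy 341 278 size 94 x 68 yaw 87.5 z [0.07  0.076 0.081]
px [349. 247.] n 507 xy 486 251 size 97 x 62 yaw 17.9 z [0.071 0.076 0.08 ]
px [277. 253.] n 526 xy 648 104 size 97 x 61 yaw 20.3 z [0.071 0.076 0.08 ]
px [401. 263.] n 561 xy 432 402 size 99 x 64 yaw -24.6 z [0.071 0.076 0.08 ]
px [421. 405.] n 352 xy 774 660 size 120 x 17 yaw -88.1 z [0.069 0.073 0.082]
board-ish
px [365. 157.] n 744 xy 25 9 size 231 x 203 yaw -68.2 z [0.011 0.016 0.024]
px [230. 201.] n 3263 xy 533 -200 size 363 x 159 yaw -6.3 z [0.014 0.019 0.024]
px [377. 309.] n 176 xy 585 427 size 144 x 24 yaw 34.8 z [0.014 0.022 
[... 2789 characters left out ...]
x [ 84. 218.] n 16699 xy 985 244 size 421 x 309 yaw -88.1 z [0.03  0.135 0.139]
px [307. 190.] n 3525 xy 533 -199 size 361 x 155 yaw -6.2 z [0.014 0.02  0.022]
px [208. 225.] n 1951 xy 699 76 size 260 x 201 yaw -85.0 z [0.01  0.031 0.079]
px [288. 234.] n 1213 xy 477 41 size 93 x 66 yaw 2.5 z [0.015 0.071 0.079]
px [246. 290.] n 1574 xy 485 252 size 92 x 64 yaw 17.5 z [0.015 0.076 0.079]
px [297. 324.] n 1721 xy 341 279 size 93 x 62 yaw 86.4 z [0.018 0.076 0.079]
px [232. 354.] n 2006 xy 433 402 size 93 x 62 yaw -23.8 z [0.018 0.076 0.079]
px [159. 339.] n 848 xy 600 438 size 178 x 25 yaw 32.8 z [0.013 0.025 0.043]
px [ 52. 393.] n 6261 xy 625 644 size 317 x 103 yaw 2.9 z [0.108 0.11  0.112]
```

```bash
ls pics
```

```text
crop0.png
scene0.png
side0.png
wrist0.png
```

View pics/crop0.png

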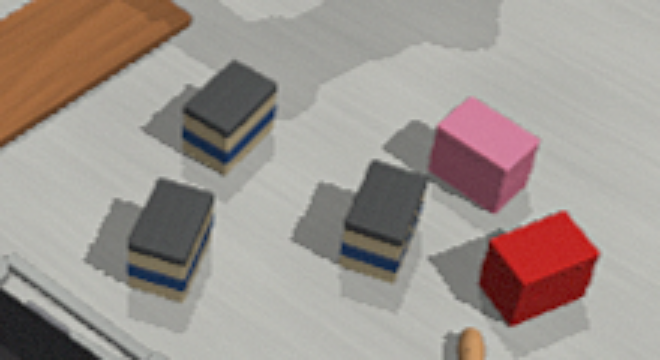

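Crop check: the three chosen objects have steel lids, cream sides and a blue band. Both views agree within 2 mm, with tops at about 76 mm and sizes of about 92x64 mm. Tins: A (476,41) yaw 2.7°, B (485,252) yaw 17.6°, C (647,104) yaw 20°. Board: (533,-200) yaw -6.2°.

```bash
cat >> h.py <<'E'
def plan(o,tgt,yaw=None):
    """shift in tool axes (mm) before turning, after-turn shift, and turn about tool y (deg)"""
    M=R.from_rotvec(o["orientation"]).as_matrix(); d=np.array(tgt)-np.asarray(o["tcp_pos"])
    print("tool axes x,y,z in world:",M.T.round(3).tolist())
    # tilt correction: rotate so y->down
    yv=M[:,1]; tl=M.T@np.cross(yv,[0,0,-1]); print("tilt fix deg (tool)",np.degrees(tl).round(2))
    if yaw is not None:
        zy=np.degrees(np.arctan2(M[1,2],M[0,2])); t=(yaw+90-zy+90)%180-90
        print("turn about tool y: %.1f"%(-t))
        M=R.from_euler('z',t,degrees=True).as_matrix()@M
    s=M.T@d*1000; print("shift after turn mm",s.round(1),"norm",np.linalg.norm(s).round(0))
E
python3 - <<'E'
from h import *; from bench import r
o=r.get_obs(); plan(o,[.50,-.2,.226],2.7); plan(o,[.476,.041,.16],2.7)
E
```

```text
tool axes x,y,z in world: [[-0.958, -0.288, 0.0], [-0.0, 0.001, -1.0], [0.288, -0.958, -0.001]]
tilt fix deg (tool) [ 0.08 -0.    0.  ]
turn about tool y: 14.0
shift after turn mm [-3.266e+02  2.000e-01 -4.311e+02] norm 541.0
tool axes x,y,z in world: [[-0.958, -0.288, 0.0], [-0.0, 0.001, -1.0], [0.288, -0.958, -0.001]]
tilt fix deg (tool) [ 0.08 -0.    0.  ]
turn about tool y: 14.0
shift after turn mm [-314.    66.6 -672.9] norm 746.0
```

>>> jog_arm --motion '[[1,[0,0,0],[0,7,0]],[1,[0,0,0],[0,7,0]],[1,[-0.01,0,-0.015],[0,0,0]],[1,[-0.02,0,-0.026],[0,0,0]],[1,[-0.022,0,-0.029],[0,0,0]],[1,[-0.022,0,-0.029],[0,0,0]],[1,[-0.022,0,-0.029],[0,0,0]],[1,[-0.022,0,-0.029],[0,0,0]],[1,[-0.022,0,-0.029],[0,0,0]],[1,[-0.022,0,-0.029],[0,0,0]]]' --force 50

```text
clock: 0.98
tcp_pos: [0.3464, -0.4224, 0.2263]
orientation: [-0.052, 2.198, -2.197]
contact_force: [1.0, 0.3, -0.7]
grip_width: 0.0854
```

>>> jog_arm --motion '[[1,[-0.022,0,-0.029],[0,0,0]],[1,[-0.022,0,-0.029],[0,0,0]],[1,[-0.022,0,-0.029],[0,0,0]],[1,[-0.022,0,-0.029],[0,0,0]],[1,[-0.022,0,-0.029],[0,0,0]],[1,[-0.022,0,-0.029],[0,0,0]],[1,[-0.015,0,-0.03],[0,0,0]],[1,[0,0,-0.035],[0,0,0]],[1,[0,0.01,-0.035],[0,0,0]],[1,[0,0.01,-0.025],[0,0,0]]]'

```text
clock: 1.82
tcp_pos: [0.4787, -0.1151, 0.2065]
orientation: [-0.054, 2.196, -2.195]
contact_force: [-0.1, 0.9, 0.6]
grip_width: 0.0855
```

```bash
python3 - <<'E'
from h import *; from bench import r
o=r.get_obs(); print(o["clock"],o["tcp_pos"],o["contact_force"],o["joints"]); plan(o,[.476,.041,.12],2.7)
E
```

```text
1.8167 [ 0.47869618 -0.11506263  0.20645719] [-0.05449617  0.87263229  0.61135792] [ 0.31583466  0.21154843 -0.23492478  1.99184146  0.05949626  0.94374881
 -1.46961908]
tool axes x,y,z in world: [[-0.999, -0.05, -0.001], [0.001, 0.001, -1.0], [0.05, -0.999, -0.001]]
tilt fix deg (tool) [ 0.03 -0.   -0.06]
turn about tool y: 0.2
shift after turn mm [  -4.6   86.6 -156. ] norm 178.0
```

>>> jog_arm --motion '[[1,[0,0.01,-0.03],[0,0,0]],[1,[0,0.01,-0.03],[0,0,0]],[1,[0,0.01,-0.03],[0,0,0]],[1,[-0.001,0.01,-0.03],[0,0,0]],[1,[-0.002,0.01,-0.02],[0,0,0]],[1,[-0.002,0.01,-0.01],[0,0,0]],[1,[0,0.01,-0.006],[0,0,0]],[1,[0,0.01,0],[0,0,0]],[1,[0,0,0],[0,0,0]],[1,[0,0,0],[0,0,0]]]'

```text
clock: 2.65
tcp_pos: [0.4755, 0.0364, 0.1258]
orientation: [-0.052, 2.198, -2.2]
contact_force: [0.8, -0.2, -0.6]
grip_width: 0.0854
```

```bash
python3 - <<'E'
from h import *; from bench import r
o=r.get_obs(); print(o["clock"],o["tcp_pos"],o["contact_force"]); plan(o,[.476,.041,.045],2.7)
f=r.grab_frame("wrist");cv2.imwrite("pics/w1.png",f["image"][:,:,::-1])
E
```

```text
2.65 [0.47554938 0.0363757  0.12578606] [ 0.83328645 -0.21118479 -0.64212762]
tool axes x,y,z in world: [[-0.999, -0.046, 0.002], [-0.002, -0.001, -1.0], [0.046, -0.999, 0.001]]
tilt fix deg (tool) [-0.04  0.    0.1 ]
turn about tool y: -0.1
shift after turn mm [-0.8 80.8 -4.6] norm 81.0
```

View pics/w1.png

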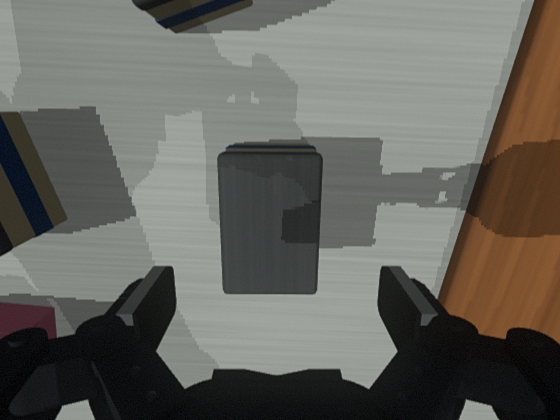

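The lid (columns 220-320) sits between the pads (columns 173-380) and is square to them. Descending and gripping tin A.

>>> jog_arm --motion '[[1,[-0.001,0.01,-0.004],[0,0,0]],[1,[0,0.015,0],[0,0,0]],[1,[0,0.02,0],[0,0,0]],[1,[0,0.018,0],[0,0,0]],[1,[0,0.012,0],[0,0,0]],[1,[0,0.005,0],[0,0,0]],[1,[0,0,0],[0,0,0]],[0.6,[0,0,0],[0,0,0]],[0.3,[0,0,0],[0,0,0]],[0,[0,0,0],[0,0,0]]]'

```text
clock: 3.53
tcp_pos: [0.4778, 0.0415, 0.0475]
orientation: [-0.049, 2.196, -2.197]
contact_force: [0.8, -2.0, 1.8]
grip_width: 0.0586
```

>>> jog_arm --motion '[[0,[0,0,0],[0,0,0]],[0,[0,0,0],[0,0,0]],[0,[0,0,0],[0,0,0]],[0,[0,0,0],[0,0,0]],[0,[0,0,0],[0,0,0]]]'

```text
clock: 3.95
tcp_pos: [0.4778, 0.0415, 0.0474]
orientation: [-0.049, 2.196, -2.197]
contact_force: [-0.5, -2.0, 7.6]
grip_width: 0.0589
```

```bash
python3 - <<'E'
from h import *; from bench import r
o=r.get_obs(); print(o["clock"],o["tcp_pos"],o["contact_force"],o["grip_width"],o["tau"])
E
```

```text
3.95 [0.47780288 0.04147634 0.04744336] [-0.50514949 -1.97618436  7.56253361] 0.058864777372801894 [ -0.80918206 -42.77906299  -2.54575655 -16.03718877  -0.17777528
  -0.40037828  -0.07085888]
```

>>> jog_arm --motion '[[0,[0,-0.004,0],[0,0,0]],[0,[0,-0.01,0],[0,0,0]],[0,[0,-0.016,0],[0,0,0]],[0,[0,-0.02,0],[0,0,0]],[0,[0,-0.015,0],[0,0,0]],[0,[0,-0.01,0],[0,0,0]],[0,[0,-0.005,0],[0,0,0]],[0,[0,0,0],[0,0,0]],[0,[0,0,0],[0,0,0]],[0,[0,0,0],[0,0,0]]]'

```text
clock: 4.78
tcp_pos: [0.476, 0.0415, 0.1255]
orientation: [-0.054, 2.198, -2.199]
contact_force: [0.0, 0.1, -6.5]
grip_width: 0.0588
```

>>> jog_arm --motion '[[0,[0,0,0],[0,0,0]],[0,[0,0,0],[0,0,0]],[0,[0,0,0],[0,0,0]],[0,[0,0,0],[0,0,0]],[0,[0,0,0],[0,0,0]]]'

```text
clock: 5.2
tcp_pos: [0.4768, 0.0417, 0.1262]
orientation: [-0.053, 2.198, -2.198]
contact_force: [0.1, -0.2, -7.0]
grip_width: 0.0593
```

```bash
python3 - <<'E'
from h import *; from bench import r
for i in range(3):
    o=r.get_obs(); print(o["clock"],o["tcp_pos"],o["contact_force"],o["grip_width"],o["tau"].round(2) if hasattr(o["tau"],"round") else o["tau"])
    if i<2: f=r.grab_frame("side")
cv2.imwrite("pics/s2.png",f["image"][:,:,::-1])
plan(o,[.52,-.09,.15],-6.2)
# board slots
a=np.radians(-6.2)
for x in(-115,0,115): print(x,533+x*np.cos(a),-199.5+x*np.sin(a))
E
```

```text
5.2 [0.47678911 0.04170356 0.12621119] [ 0.07066421 -0.15245234 -6.99908023] 0.05931222067654882 [-1.000e-02 -4.464e+01 -2.020e+00 -2.352e+01  1.000e-02  2.000e-02
 -0.000e+00]
5.25 [0.47684096 0.04169432 0.12628277] [ 0.28884874 -0.13554659 -6.95914007] 0.05870308812201725 [-1.000e-02 -4.464e+01 -2.020e+00 -2.353e+01  1.000e-02  2.000e-02
 -0.000e+00]
5.3 [0.47684269 0.04170123 0.12632871] [-0.65687457 -0.02669195 -6.02784793] 0.05928730268615363 [-1.000e-02 -4.464e+01 -2.020e+00 -2.355e+01  1.000e-02  1.000e-02
 -0.000e+00]
tool axes x,y,z in world: [[-0.999, -0.047, 0.0], [-0.0, -0.0, -1.0], [0.047, -0.999, 0.0]]
tilt fix deg (tool) [-0.   -0.    0.01]
turn about tool y: 8.9
shift after turn mm [-57.1 -23.7 126.3] norm 141.0
-115 418.67263914318374 -187.08007409380738
0 533.0 -199.5
115 647.3273608568163 -211.91992590619262
```

View pics/s2.png

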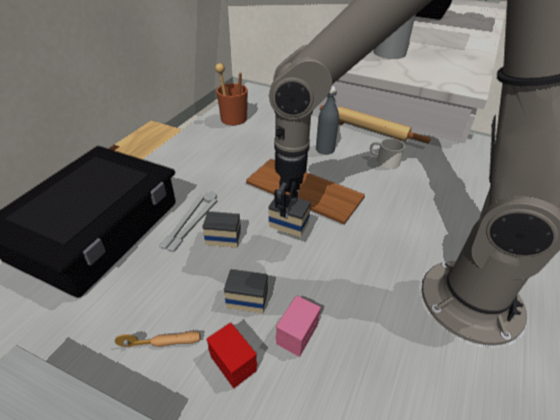

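Tin A weighs about 6.7 N (0.65–0.7 kg). With a 0.7 kg maximum and a 0.2 kg gap, it should be the heaviest. I'll set it back down and heft the others to confirm.

>>> jog_arm --motion '[[0,[0,0.008,0],[0,0,0]],[0,[0,0.014,0],[0,0,0]],[0,[0,0.016,0],[0,0,0]],[0,[0,0.014,0],[0,0,0]],[0,[0,0.01,0],[0,0,0]],[0,[0,0.006,0],[0,0,0]],[0,[0,0.004,0],[0,0,0]],[0,[0,0.003,0],[0,0,0]],[0,[0,0.002,0],[0,0,0]],[0,[0,0.001,0],[0,0,0]]]'

```text
clock: 6.13
tcp_pos: [0.4772, 0.0418, 0.0486]
orientation: [-0.051, 2.197, -2.197]
contact_force: [0.1, -0.1, -6.1]
grip_width: 0.0586
```

>>> jog_arm --motion '[[0,[0,0.001,0],[0,0,0]],[0,[0,0,0],[0,0,0]],[0,[0,0,0],[0,0,0]]]'

```text
clock: 6.38
tcp_pos: [0.4771, 0.0417, 0.0477]
orientation: [-0.051, 2.197, -2.197]
contact_force: [-0.5, -0.2, -6.7]
grip_width: 0.0588
```

>>> jog_arm --motion '[[0,[0,0.001,0],[0,0,0]],[0,[0,0.0005,0],[0,0,0]],[0,[0,0,0],[0,0,0]]]'

```text
clock: 6.63
tcp_pos: [0.4772, 0.0417, 0.0474]
orientation: [-0.051, 2.196, -2.198]
contact_force: [-5.5, -1.6, 13.4]
grip_width: 0.0593
```

>>> jog_arm --motion '[[0.3,[0,-0.0005,0],[0,0,0]],[0.8,[0,0,0],[0,0,0]],[1,[0,0,0],[0,0,0]],[1,[0,0,0],[0,0,0]],[1,[0,0,0],[0,0,0]],[1,[0,0,0],[0,0,0]],[1,[0,-0.01,0],[0,0,0]],[1,[0,-0.025,0],[0,0,0]],[1,[0,-0.03,0],[0,0,0]],[1,[0,-0.015,0],[0,0,0]]]'

```text
clock: 7.47
tcp_pos: [0.4781, 0.0421, 0.1296]
orientation: [-0.049, 2.196, -2.195]
contact_force: [0.9, -0.6, 0.5]
grip_width: 0.0854
```

```bash
python3 - <<'E'
from h import *; from bench import r
o=r.get_obs(); print(o["clock"],o["tcp_pos"],o["contact_force"],o["grip_width"])
plan(o,[.4855,.2517,.12],17.6)
E
```

```text
7.4667 [0.4780766  0.04212657 0.12960605] [ 0.85070251 -0.58493737  0.53993417] 0.0854266897288263
tool axes x,y,z in world: [[-0.999, -0.048, -0.003], [0.003, 0.001, -1.0], [0.048, -0.999, -0.0]]
tilt fix deg (tool) [ 0.03  0.   -0.18]
turn about tool y: -14.9
shift after turn mm [ -70.4    9.9 -197.5] norm 210.0
```

>>> jog_arm --motion '[[1,[0,0,0],[0,-7,0]],[1,[0,0,0],[0,-7,0]],[1,[-0.006,0,-0.018],[0,-0.9,0]],[1,[-0.011,0,-0.032],[0,0,0]],[1,[-0.012,0,-0.034],[0,0,0]],[1,[-0.012,0,-0.034],[0,0,0]],[1,[-0.012,0,-0.034],[0,0,0]],[1,[-0.01,0,-0.026],[0,0,0]],[1,[-0.005,0.005,-0.014],[0,0,0]],[1,[-0.002,0.005,-0.005],[0,0,0]]]'

```text
clock: 8.3
tcp_pos: [0.4841, 0.2546, 0.1173]
orientation: [-0.321, 2.055, -2.05]
contact_force: [-0.1, -0.1, -0.2]
grip_width: 0.0856
```

>>> jog_arm --motion '[[1,[0,0,0],[0,0,0]]]'

```text
clock: 8.38
tcp_pos: [0.4835, 0.2516, 0.1159]
orientation: [-0.322, 2.055, -2.055]
contact_force: [-0.3, 0.1, -0.1]
grip_width: 0.0852
```

```bash
python3 - <<'E'
from h import *; from bench import r
o=r.get_obs(); print(o["clock"],o["tcp_pos"],o["contact_force"],o["grip_width"])
plan(o,[.4855,.2517,.0475],17.6)
f=r.grab_frame("wrist");cv2.imwrite("pics/w3.png",f["image"][:,:,::-1])
E
```

```text
8.3833 [0.48349046 0.25162424 0.11591318] [-0.25277752  0.06486361 -0.12587408] 0.08519537006696179
tool axes x,y,z in world: [[-0.952, -0.305, 0.001], [-0.001, -0.0, -1.0], [0.305, -0.952, -0.0]]
tilt fix deg (tool) [0.02 0.   0.06]
turn about tool y: 0.2
shift after turn mm [-2.  68.4  0.6] norm 68.0
```

View pics/w3.png

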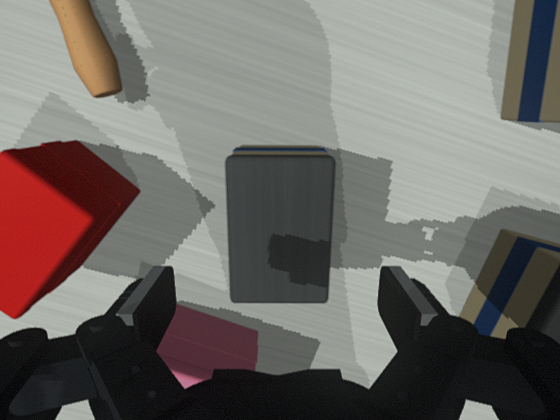

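The lid is centred between the pads (columns 228-334). The pink block at (210,345) is about 70 mm behind the fingers, so it is clear. Descending on B.

>>> jog_arm --motion '[[1,[-0.001,0.01,0],[0,0,0]],[1,[-0.001,0.016,0],[0,0,0]],[1,[0,0.018,0],[0,0,0]],[1,[0,0.014,0],[0,0,0]],[1,[0,0.008,0],[0,0,0]],[1,[0,0.003,0],[0,0,0]],[1,[0,0,0],[0,0,0]],[0.6,[0,0,0],[0,0,0]],[0.3,[0,0,0],[0,0,0]],[0,[0,0,0],[0,0,0]]]'

```text
clock: 9.27
tcp_pos: [0.487, 0.2516, 0.0485]
orientation: [-0.316, 2.056, -2.054]
contact_force: [0.2, 0.8, 2.5]
grip_width: 0.059
```

>>> jog_arm --motion '[[0,[0,0,0],[0,0,0]],[0,[0,0,0],[0,0,0]],[0,[0,0,0],[0,0,0]],[0,[0,-0.004,0],[0,0,0]],[0,[0,-0.01,0],[0,0,0]],[0,[0,-0.02,0],[0,0,0]],[0,[0,-0.02,0],[0,0,0]],[0,[0,-0.02,0],[0,0,0]],[0,[0,-0.015,0],[0,0,0]],[0,[0,-0.005,0],[0,0,0]]]'

```text
clock: 10.1
tcp_pos: [0.487, 0.2519, 0.1441]
orientation: [-0.315, 2.056, -2.053]
contact_force: [0.8, 0.4, -2.4]
grip_width: 0.0585
```

>>> jog_arm --motion '[[0,[0,0,0],[0,0,0]],[0,[0,0,0],[0,0,0]],[0,[0,0,0],[0,0,0]],[0,[0,0,0],[0,0,0]],[0,[0,0,0],[0,0,0]],[0,[0,0,0],[0,0,0]]]'

```text
clock: 10.6
tcp_pos: [0.4858, 0.2511, 0.1407]
orientation: [-0.32, 2.056, -2.057]
contact_force: [0.6, 0.7, -3.5]
grip_width: 0.059
```

```bash
python3 - <<'E'
from h import *; from bench import r
o=r.get_obs(); print(o["clock"],o["tcp_pos"],o["contact_force"],o["grip_width"])
plan(o,[.6473,-.2119,.16],-6.2)
f=r.grab_frame("side");cv2.imwrite("pics/s3.png",f["image"][:,:,::-1]); print(r.get_obs()["contact_force"])
E
```

```text
10.6 [0.48580055 0.25106825 0.14069448] [ 0.56431215  0.6568938  -3.53021667] 0.05904746845305766
tool axes x,y,z in world: [[-0.953, -0.303, 0.001], [-0.001, -0.001, -1.0], [0.303, -0.953, 0.0]]
tilt fix deg (tool) [-0.01 -0.    0.07]
turn about tool y: 23.8
shift after turn mm [-210.5  -19.5  442.8] norm 491.0
[ 0.22775235  0.37218412 -2.98492733]
```

View pics/s3.png

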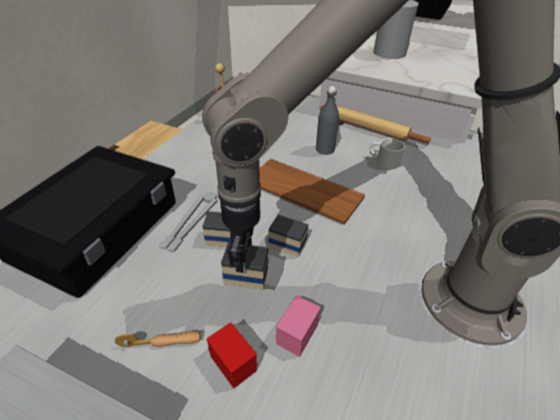

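B weighs about 3.2 N, so it is lighter than A. Carrying it to the board at board x = +80 mm, world (612,-208).

>>> jog_arm --motion '[[0,[0,-0.008,0],[0,5,0]],[0,[0,-0.014,0],[0,6,0]],[0,[0,-0.014,0],[0,6,0]],[0,[0,-0.01,0],[0,6,0]],[0,[0,-0.004,0],[0,0.8,0]],[0,[0,0,0],[0,0,0]]]'

```text
clock: 11.15
tcp_pos: [0.4866, 0.2517, 0.1922]
orientation: [-0.116, -2.169, 2.167]
contact_force: [-0.1, -0.0, -3.2]
grip_width: 0.0587
```

```bash
python3 - <<'E'
from h import *; from bench import r
o=r.get_obs(); print(o["clock"],o["tcp_pos"],o["contact_force"],o["grip_width"])
plan(o,[.6125,-.208,.19],-6.2)
E
```

```text
11.15 [0.4866271  0.25169337 0.19222801] [-9.73797222e-02 -8.63025057e-05 -3.21317517e+00] 0.058714595568857615
tool axes x,y,z in world: [[-0.994, 0.106, -0.002], [0.002, 0.001, -1.0], [-0.106, -0.994, -0.001]]
tilt fix deg (tool) [ 0.05  0.   -0.09]
turn about tool y: 0.1
shift after turn mm [-174.8    2.1  443.4] norm 477.0
```

>>> jog_arm --motion '[[0,[-0.006,0,0.016],[0,0,0]],[0,[-0.01,0,0.025],[0,0,0]],[0,[-0.0125,0,0.0315],[0,0,0]],[0,[-0.0125,0,0.0315],[0,0,0]],[0,[-0.0125,0,0.0315],[0,0,0]],[0,[-0.0125,0,0.0315],[0,0,0]],[0,[-0.0125,0,0.0315],[0,0,0]],[0,[-0.0125,0,0.0315],[0,0,0]],[0,[-0.0125,0,0.0315],[0,0,0]],[0,[-0.0125,0,0.0315],[0,0,0]]]'

```text
clock: 11.98
tcp_pos: [0.5695, -0.0543, 0.1903]
orientation: [-0.112, -2.167, 2.167]
contact_force: [0.5, -0.4, -3.1]
grip_width: 0.059
```

>>> jog_arm --motion '[[0,[-0.0125,0,0.0315],[0,0,0]],[0,[-0.0125,0,0.0315],[0,0,0]],[0,[-0.0125,0,0.0315],[0,0,0]],[0,[-0.0125,0,0.0315],[0,0,0]],[0,[-0.006,0,0.016],[0,0,0]],[0,[-0.002,0.01,0.006],[0,0,0]],[0,[0,0.02,0],[0,0,0]],[0,[0,0.02,0],[0,0,0]],[0,[0,0.01,0],[0,0,0]],[0,[0,0,0],[0,0,0]]]'

```text
clock: 12.82
tcp_pos: [0.6091, -0.2041, 0.1273]
orientation: [-0.106, -2.166, 2.162]
contact_force: [-1.3, 0.2, -3.3]
grip_width: 0.0587
```

>>> jog_arm --motion '[[0,[0,0,0],[0,0,0]]]'

```text
clock: 12.9
tcp_pos: [0.6112, -0.2049, 0.1305]
orientation: [-0.113, -2.167, 2.165]
contact_force: [0.4, 0.6, -2.4]
grip_width: 0.0587
```

```bash
python3 - <<'E'
from h import *; from bench import r
o=r.get_obs(); print(o["clock"],o["tcp_pos"],o["contact_force"],o["grip_width"])
plan(o,[.6125,-.208,.0665],-6.2)
f=r.grab_frame("side");cv2.imwrite("pics/s4.png",f["image"][:,:,::-1])
E
```

```text
12.9 [ 0.61116694 -0.20485326  0.13048676] [ 0.42725193  0.61459904 -2.43292861] 0.05872753284614826
tool axes x,y,z in world: [[-0.994, 0.106, 0.002], [-0.002, 0.001, -1.0], [-0.106, -0.994, -0.001]]
tilt fix deg (tool) [ 0.04 -0.    0.11]
turn about tool y: 0.1
shift after turn mm [-1.8 64.   3. ] norm 64.0
```

View pics/s4.png

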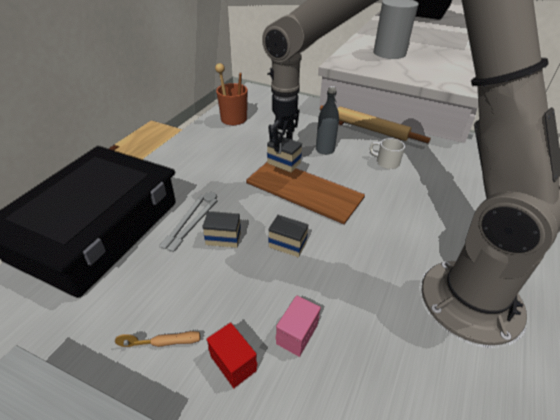

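>>> jog_arm --motion '[[0,[-0.001,0.01,0.002],[0,0,0]],[0,[-0.001,0.014,0.001],[0,0,0]],[0,[0,0.014,0],[0,0,0]],[0,[0,0.01,0],[0,0,0]],[0,[0,0.005,0],[0,0,0]],[0,[0,0.004,0],[0,0,0]],[0,[0,0.003,0],[0,0,0]],[0,[0,0.002,0],[0,0,0]],[0,[0,0.001,0],[0,0,0]],[0,[0,0,0],[0,0,0]]]'

```text
clock: 13.78
tcp_pos: [0.6135, -0.2091, 0.0686]
orientation: [-0.117, -2.166, 2.166]
contact_force: [-0.3, -0.6, -3.4]
grip_width: 0.0591
```

>>> jog_arm --motion '[[0,[0,0.001,0],[0,0,0]],[0,[0,0,0],[0,0,0]]]'

```text
clock: 13.95
tcp_pos: [0.6135, -0.2092, 0.0677]
orientation: [-0.118, -2.166, 2.166]
contact_force: [0.5, 0.7, -3.1]
grip_width: 0.059
```

>>> jog_arm --motion '[[0,[0,0.001,0],[0,0,0]],[0,[0,0,0],[0,0,0]]]'

```text
clock: 14.12
tcp_pos: [0.6135, -0.2092, 0.0666]
orientation: [-0.117, -2.166, 2.166]
contact_force: [0.5, -0.4, -2.8]
grip_width: 0.0586
```

>>> jog_arm --motion '[[0,[0,0.0005,0],[0,0,0]],[0,[0,0,0],[0,0,0]]]'

```text
clock: 14.28
tcp_pos: [0.6135, -0.2092, 0.0666]
orientation: [-0.117, -2.166, 2.166]
contact_force: [-1.5, 0.1, 1.6]
grip_width: 0.0593
```

Tin B is seated (force turned positive). Releasing and retreating.

>>> jog_arm --motion '[[0.3,[0,0,0],[0,0,0]],[0.7,[0,0,0],[0,0,0]],[1,[0,0,0],[0,0,0]],[1,[0,0,0],[0,0,0]],[1,[0,0,0],[0,0,0]],[1,[0,0,0],[0,0,0]],[1,[0,-0.01,0],[0,0,0]],[1,[0,-0.025,0],[0,0,0]],[1,[0,-0.03,0],[0,0,0]],[1,[0,-0.02,0],[0,0,0]]]'

```text
clock: 15.12
tcp_pos: [0.6142, -0.2093, 0.154]
orientation: [-0.12, -2.167, 2.168]
contact_force: [0.1, -0.1, 0.4]
grip_width: 0.0856
```

```bash
python3 - <<'E'
from h import *; from bench import r
o=r.get_obs(); print(o["clock"],o["tcp_pos"],o["contact_force"],o["grip_width"])
plan(o,[.6475,.104,.13],20)
E
```

```text
15.1167 [ 0.61424787 -0.20930603  0.15401863] [ 0.12071172 -0.14861574  0.35753917] 0.08561771158514164
tool axes x,y,z in world: [[-0.994, 0.108, -0.002], [0.002, -0.001, -1.0], [-0.108, -0.994, 0.0]]
tilt fix deg (tool) [-0.02 -0.   -0.14]
turn about tool y: -26.2
shift after turn mm [-138.3   24.3 -283. ] norm 316.0
```

>>> jog_arm --motion '[[1,[0,0,0],[0,-6.5,0]],[1,[0,0,0],[0,-6.5,0]],[1,[0,0,0],[0,-6.5,0]],[1,[0,0,0],[0,-6.7,0]],[1,[-0.008,0,-0.016],[0,0,0]],[1,[-0.014,0,-0.028],[0,0,0]],[1,[-0.016,0,-0.033],[0,0,0]],[1,[-0.016,0,-0.033],[0,0,0]],[1,[-0.016,0,-0.033],[0,0,0]],[1,[-0.016,0,-0.033],[0,0,0]]]'

```text
clock: 15.95
tcp_pos: [0.6341, -0.0128, 0.1519]
orientation: [-0.357, 2.031, -2.032]
contact_force: [0.7, -0.8, -0.4]
grip_width: 0.0855
```

>>> jog_arm --motion '[[1,[-0.016,0,-0.033],[0,0,0]],[1,[-0.016,0,-0.033],[0,0,0]],[1,[-0.012,0.01,-0.025],[0,0,0]],[1,[-0.006,0.01,-0.012],[0,0,0]],[1,[-0.002,0.005,-0.004],[0,0,0]],[1,[0,0,0],[0,0,0]],[1,[0,0,0],[0,0,0]]]'

```text
clock: 16.53
tcp_pos: [0.646, 0.1014, 0.1255]
orientation: [-0.358, 2.032, -2.035]
contact_force: [-0.1, -0.6, 0.3]
grip_width: 0.0851
```

```bash
python3 - <<'E'
from h import *; from bench import r
o=r.get_obs(); print(o["clock"],o["tcp_pos"],o["contact_force"],o["grip_width"])
plan(o,[.6475,.104,.0475],20)
f=r.grab_frame("wrist");cv2.imwrite("pics/w5.png",f["image"][:,:,::-1])
E
```

```text
16.5333 [0.64602609 0.10137658 0.12551511] [-0.09834486 -0.61152441  0.27513407] 0.08511010851839836
tool axes x,y,z in world: [[-0.94, -0.34, 0.002], [-0.001, -0.002, -1.0], [0.34, -0.94, 0.001]]
tilt fix deg (tool) [-0.08  0.    0.1 ]
turn about tool y: -0.1
shift after turn mm [-2.4 78.  -2.1] norm 78.0
```

View pics/w5.png

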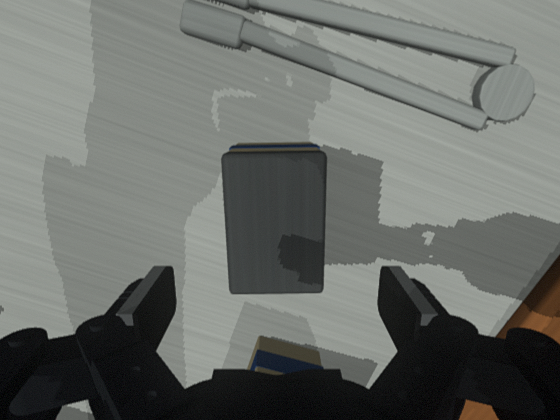

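The lid (columns 222-326) is centred between the pads, and the tongs (350,60) are well clear. Gripping C.

>>> jog_arm --motion '[[1,[-0.001,0.01,-0.001],[0,0,0]],[1,[-0.001,0.018,-0.001],[0,0,0]],[1,[0,0.02,0],[0,0,0]],[1,[0,0.016,0],[0,0,0]],[1,[0,0.01,0],[0,0,0]],[1,[0,0.004,0],[0,0,0]],[1,[0,0,0],[0,0,0]],[0.6,[0,0,0],[0,0,0]],[0.3,[0,0,0],[0,0,0]],[0,[0,0,0],[0,0,0]]]'

```text
clock: 17.42
tcp_pos: [0.6485, 0.1066, 0.0495]
orientation: [-0.355, 2.03, -2.031]
contact_force: [0.6, 0.4, -0.7]
grip_width: 0.0587
```

>>> jog_arm --motion '[[0,[0,0,0],[0,0,0]],[0,[0,0,0],[0,0,0]],[0,[0,0,0],[0,0,0]],[0,[0,-0.004,0],[0,0,0]],[0,[0,-0.01,0],[0,0,0]],[0,[0,-0.02,0],[0,0,0]],[0,[0,-0.025,0],[0,0,0]],[0,[0,-0.03,0],[0,0,0]],[0,[0,-0.025,0],[0,0,0]],[0,[0,-0.012,0],[0,0,0]]]'

```text
clock: 18.25
tcp_pos: [0.6487, 0.1072, 0.1782]
orientation: [-0.353, 2.03, -2.029]
contact_force: [0.7, 0.5, -1.6]
grip_width: 0.059
```

>>> jog_arm --motion '[[0,[0,0,0],[0,0,0]],[0,[0,0,0],[0,6.5,0]],[0,[0,0,0],[0,6.5,0]],[0,[0,0,0],[0,6.5,0]],[0,[0,0,0],[0,6.7,0]],[0,[0,0,0],[0,0,0]],[0,[0,0,0],[0,0,0]],[0,[0,0,0],[0,0,0]]]'

```text
clock: 18.92
tcp_pos: [0.6467, 0.1065, 0.1728]
orientation: [-0.111, -2.166, 2.168]
contact_force: [-0.0, -0.6, -2.5]
grip_width: 0.0587
```

```bash
python3 - <<'E'
from h import *; from bench import r
o=r.get_obs(); print(o["clock"],o["tcp_pos"],o["contact_force"],o["grip_width"])
plan(o,[.4734,-.193,.18],-6.2)
f=r.grab_frame("side");cv2.imwrite("pics/s6.png",f["image"][:,:,::-1]); print(r.get_obs()["contact_force"])
P=cloud(f);z=P[...,2];comps((P[...,0]>.35)&(P[...,0]<.72)&(P[...,1]>-.35)&(P[...,1]<.1)&(z>.068)&(z<.105),P)
E
```

```text
18.9167 [0.64667897 0.10652818 0.17276682] [-0.0161734  -0.57861456 -2.50358007] 0.058691597429096284
tool axes x,y,z in world: [[-0.995, 0.104, 0.002], [-0.002, -0.0, -1.0], [-0.104, -0.995, 0.001]]
tilt fix deg (tool) [-0.04  0.    0.1 ]
turn about tool y: 0.2
shift after turn mm [139.9  -6.8 316.5] norm 346.0
[-0.51606705  0.04029122 -1.89606579]
px [283. 162.] n 531 xy 611 -207 size 93 x 67 yaw -6.4 z [0.072 0.094 0.097]
px [288. 227.] n 633 xy 476 42 size 91 x 66 yaw 3.3 z [0.071 0.077 0.08 ]
```

View pics/s6.png

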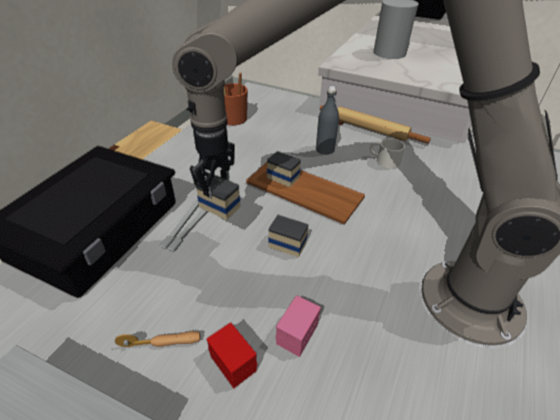

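C weighs about 2.3 N and B 3.2 N, so A (6.6 N) is the heaviest. B stands on the board at (611,-207). Carrying C to board x = -60 mm, world (473,-193).

>>> jog_arm --motion '[[0,[0.007,0,0.015],[0,0,0]],[0,[0.012,0,0.027],[0,0,0]],[0,[0.014,0,0.032],[0,0,0]],[0,[0.014,0,0.032],[0,0,0]],[0,[0.014,0,0.032],[0,0,0]],[0,[0.014,0,0.032],[0,0,0]],[0,[0.014,0,0.032],[0,0,0]],[0,[0.014,0,0.032],[0,0,0]],[0,[0.014,0,0.032],[0,0,0]],[0,[0.013,0,0.028],[0,0,0]]]'

```text
clock: 19.8
tcp_pos: [0.4849, -0.1739, 0.1739]
orientation: [-0.116, -2.166, 2.167]
contact_force: [0.4, -1.0, -2.0]
grip_width: 0.0589
```

>>> jog_arm --motion '[[0,[0.007,0,0.016],[0,0,0]],[0,[0.003,0.01,0.007],[0,0,0]],[0,[0,0.02,0],[0,0,0]],[0,[0,0.02,0],[0,0,0]],[0,[0,0.01,0],[0,0,0]],[0,[0,0,0],[0,0,0]],[0,[0,0,0],[0,0,0]]]'

```text
clock: 20.38
tcp_pos: [0.4741, -0.1927, 0.1134]
orientation: [-0.114, -2.167, 2.166]
contact_force: [-0.7, 0.6, -1.2]
grip_width: 0.0587
```

```bash
python3 - <<'E'
from h import *; from bench import r
o=r.get_obs(); print(o["clock"],o["tcp_pos"],o["contact_force"],o["grip_width"])
plan(o,[.4734,-.193,.0675],-6.2)
E
```

```text
20.3833 [ 0.47408887 -0.1926662   0.11342905] [-0.68410685  0.63469676 -1.21969572] 0.05868028330911898
tool axes x,y,z in world: [[-0.994, 0.106, 0.001], [-0.001, 0.001, -1.0], [-0.106, -0.994, -0.001]]
tilt fix deg (tool) [0.04 0.   0.07]
turn about tool y: 0.1
shift after turn mm [ 0.6 45.9  0.4] norm 46.0
```

>>> jog_arm --motion '[[0,[0,0.01,0],[0,0,0]],[0,[0,0.012,0],[0,0,0]],[0,[0,0.008,0],[0,0,0]],[0,[0,0.005,0],[0,0,0]],[0,[0,0.004,0],[0,0,0]],[0,[0,0.003,0],[0,0,0]],[0,[0,0.002,0],[0,0,0]],[0,[0,0.001,0],[0,0,0]],[0,[0,0,0],[0,0,0]]]'

```text
clock: 21.13
tcp_pos: [0.4741, -0.1936, 0.069]
orientation: [-0.117, -2.166, 2.166]
contact_force: [-0.3, -0.3, -1.3]
grip_width: 0.0589
```

>>> jog_arm --motion '[[0,[0,0.001,0],[0,0,0]],[0,[0,0,0],[0,0,0]]]'

```text
clock: 21.3
tcp_pos: [0.4741, -0.1935, 0.068]
orientation: [-0.117, -2.166, 2.166]
contact_force: [0.5, -0.8, -1.9]
grip_width: 0.0586
```

>>> jog_arm --motion '[[0,[0,0.0005,0],[0,0,0]],[0,[0,0.0005,0],[0,0,0]],[0,[0,0,0],[0,0,0]]]'

```text
clock: 21.55
tcp_pos: [0.4741, -0.1936, 0.0673]
orientation: [-0.117, -2.166, 2.166]
contact_force: [-1.8, 1.1, 4.1]
grip_width: 0.0591
```

>>> jog_arm --motion '[[0,[0,0.0005,0],[0,0,0]],[0,[0,0,0],[0,0,0]]]'

```text
clock: 21.72
tcp_pos: [0.4741, -0.1935, 0.0674]
orientation: [-0.117, -2.166, 2.166]
contact_force: [-4.1, 1.1, 10.2]
grip_width: 0.0589
```

Seated. Release and retreat.

>>> jog_arm --motion '[[0.3,[0,-0.0005,0],[0,0,0]],[0.7,[0,0,0],[0,0,0]],[1,[0,0,0],[0,0,0]],[1,[0,0,0],[0,0,0]],[1,[0,0,0],[0,0,0]],[1,[0,0,0],[0,0,0]],[1,[0,-0.01,0],[0,0,0]],[1,[0,-0.025,0],[0,0,0]],[1,[0,-0.03,0],[0,0,0]],[1,[0,-0.02,0],[0,0,0]]]'

```text
clock: 22.55
tcp_pos: [0.4747, -0.1937, 0.1547]
orientation: [-0.119, -2.166, 2.167]
contact_force: [-0.3, -0.2, 0.2]
grip_width: 0.0853
```

```bash
python3 - <<'E'
from h import *; from bench import r
o=r.get_obs(); print(o["clock"],o["tcp_pos"],o["contact_force"],o["grip_width"])
plan(o,[.477,.0415,.13],3)
E
```

```text
22.55 [ 0.47470213 -0.19365511  0.15467677] [-0.29142735 -0.20465058  0.1718208 ] 0.08531941367418622
tool axes x,y,z in world: [[-0.994, 0.108, -0.002], [0.002, -0.0, -1.0], [-0.108, -0.994, 0.0]]
tilt fix deg (tool) [-0.02  0.   -0.11]
turn about tool y: -9.2
shift after turn mm [ -14.6   24.6 -234.7] norm 236.0
```

>>> jog_arm --motion '[[1,[0,0,0],[0,-4.6,0]],[1,[0,0,0],[0,-4.6,0]],[1,[-0.001,0,-0.018],[0,0,0]],[1,[-0.002,0,-0.03],[0,0,0]],[1,[-0.002,0,-0.034],[0,0,0]],[1,[-0.002,0,-0.034],[0,0,0]],[1,[-0.002,0,-0.034],[0,0,0]],[1,[-0.002,0,-0.034],[0,0,0]],[1,[-0.002,0.005,-0.028],[0,0,0]],[1,[-0.001,0.01,-0.016],[0,0,0]]]'

```text
clock: 23.38
tcp_pos: [0.477, 0.0389, 0.1387]
orientation: [-0.058, 2.192, -2.189]
contact_force: [-0.0, 0.4, 0.0]
grip_width: 0.0855
```

>>> jog_arm --motion '[[1,[0,0.01,-0.006],[0,0,0]],[1,[0,0,0],[0,0,0]],[1,[0,0,0],[0,0,0]]]'

```text
clock: 23.63
tcp_pos: [0.4751, 0.0398, 0.1266]
orientation: [-0.059, 2.195, -2.197]
contact_force: [0.4, -0.3, 0.4]
grip_width: 0.0851
```

```bash
python3 - <<'E'
from h import *; from bench import r
o=r.get_obs(); print(o["clock"],o["tcp_pos"],o["contact_force"],o["grip_width"])
plan(o,[.477,.0415,.0475],3)
f=r.grab_frame("wrist");cv2.imwrite("pics/w7.png",f["image"][:,:,::-1])
E
```

```text
23.6333 [0.47513144 0.03979109 0.12659384] [ 0.35008911 -0.25754759  0.35952681] 0.08509073660972616
tool axes x,y,z in world: [[-0.999, -0.052, 0.002], [-0.002, -0.001, -1.0], [0.052, -0.999, 0.001]]
tilt fix deg (tool) [-0.05  0.    0.09]
turn about tool y: -0.0
shift after turn mm [-2.1 79.1 -1.7] norm 79.0
```

View pics/w7.png

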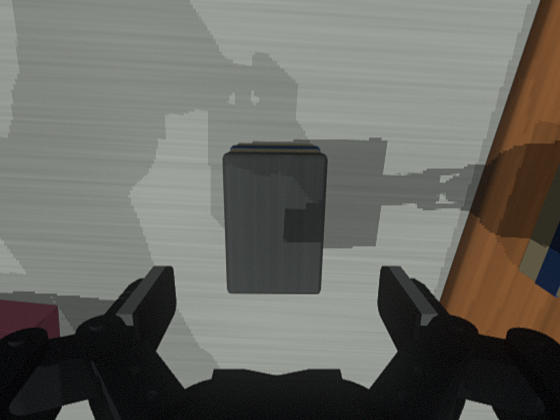

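Centred (columns 223-326). Gripping A again and lifting.

>>> jog_arm --motion '[[1,[-0.001,0.01,-0.001],[0,0,0]],[1,[0,0.018,0],[0,0,0]],[1,[0,0.02,0],[0,0,0]],[1,[0,0.016,0],[0,0,0]],[1,[0,0.01,0],[0,0,0]],[1,[0,0.005,0],[0,0,0]],[1,[0,0,0],[0,0,0]],[0.6,[0,0,0],[0,0,0]],[0.3,[0,0,0],[0,0,0]],[0,[0,0,0],[0,0,0]]]' --force 60

```text
clock: 24.52
tcp_pos: [0.4775, 0.0417, 0.049]
orientation: [-0.055, 2.194, -2.194]
contact_force: [-0.8, -1.6, 2.6]
grip_width: 0.0588
```

>>> jog_arm --motion '[[0,[0,0,0],[0,0,0]],[0,[0,0,0],[0,0,0]],[0,[0,0,0],[0,0,0]],[0,[0,-0.004,0],[0,0,0]],[0,[0,-0.01,0],[0,0,0]],[0,[0,-0.02,0],[0,0,0]],[0,[0,-0.025,0],[0,0,0]],[0,[0,-0.025,0],[0,0,0]],[0,[0,-0.025,0],[0,0,0]],[0,[0,-0.025,0],[0,0,0]]]'

```text
clock: 25.35
tcp_pos: [0.4754, 0.042, 0.1832]
orientation: [-0.06, 2.195, -2.195]
contact_force: [0.9, -0.6, -6.8]
grip_width: 0.0585
```

>>> jog_arm --motion '[[0,[0,-0.025,0],[0,0,0]],[0,[0,-0.018,0],[0,0,0]],[0,[0,-0.01,0],[0,0,0]],[0,[0,-0.004,0],[0,0,0]],[0,[0,0,0],[0,0,0]],[0,[0,0,0],[0,0,0]],[0,[0,0,0],[0,0,0]],[0,[0,0,0],[0,0,0]],[0,[0,0,0],[0,0,0]],[0,[0,0,0],[0,0,0]]]'

```text
clock: 26.18
tcp_pos: [0.4763, 0.0419, 0.2383]
orientation: [-0.059, 2.195, -2.195]
contact_force: [-0.1, -0.6, -5.5]
grip_width: 0.0582
```

```bash
python3 - <<'E'
from h import *; from bench import r
o=r.get_obs(); print(o["clock"],o["tcp_pos"],o["contact_force"],o["grip_width"],np.round(o["qvel"],3)); plan(o,o["tcp_pos"])
for n in("scene","side"):
    f=r.grab_frame(n);cv2.imwrite(f"pics/{n}8.png",f["image"][:,:,::-1])
    P=cloud(f);z=P[...,2];inw=(P[...,0]>.25)&(P[...,0]<.72)&(f["range_z"]>0)
    print(n);comps(inw&(P[...,1]>-.35)&(P[...,1]<-.1)&(z>.085)&(z<.105),P)
    print("cup/bottle");comps(inw&(P[...,1]>-.6)&(P[...,1]<-.4)&(z>.067)&(z<.084),P,40)
    m=inw&(abs(P[...,0]-.477)<.07)&(abs(P[...,1]-.042)<.07)&(z>.1)&(z<.3); print("held min z",np.percentile(z[m],[0.5,2,10]))
E
```

```text
26.1833 [0.47630398 0.04193522 0.23827119] [-0.14895424 -0.60197191 -5.46100008] 0.058185530002962574 [-0.    -0.001 -0.001 -0.003 -0.001  0.001 -0.002]
tool axes x,y,z in world: [[-0.999, -0.053, 0.001], [-0.001, -0.0, -1.0], [0.053, -0.999, 0.0]]
tilt fix deg (tool) [-0.    0.    0.07]
shift after turn mm [0. 0. 0.] norm 0.0
scene
px [245. 175.] n 373 xy 474 -193 size 96 x 68 yaw -5.6 z [0.087 0.094 0.098]
px [212. 194.] n 419 xy 612 -207 size 95 x 64 yaw -5.8 z [0.088 0.094 0.099]
cup/bottle
px [215. 125.] n 118 xy 329 -486 size 87 x 81 yaw 32.5 z [0.068 0.073 0.079]
px [176. 162.] n 68 xy 571 -435 size 62 x 23 yaw -28.6 z [0.068 0.075 0.083]
held min z [0.19129038 0.19332594 0.20457276]
side
px [325. 175.] n 376 xy 472 -191 size 89 x 65 yaw -6.1 z [0.088 0.095 0.097]
cup/bottle
px [326. 136.] n 84 xy 555 -437 size 69 x 31 yaw 12.2 z [0.069 0.075 0.083]
px [392. 145.] n 158 xy 329 -486 size 83 x 81 yaw 48.0 z [0.068 0.073 0.078]
held min z [0.19327731 0.19503555 0.2041159 ]
```

View pics/side8.png

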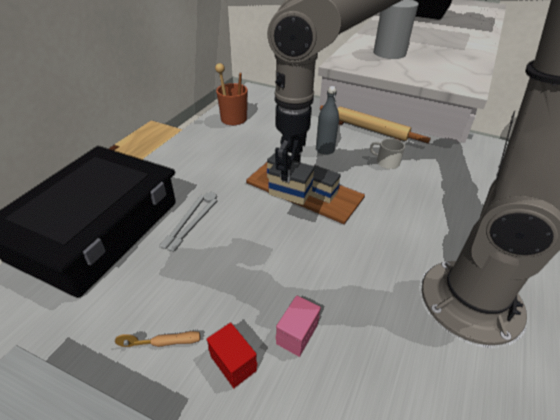

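View pics/scene8.png

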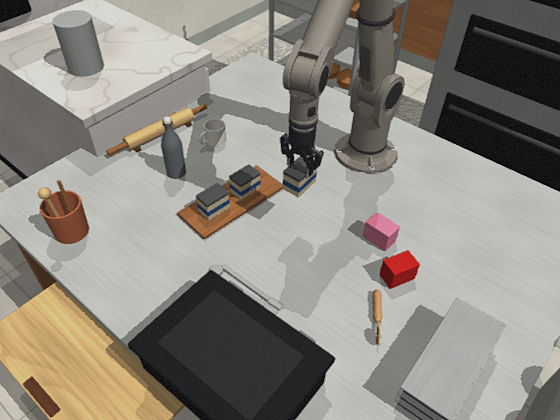

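Scene view: both lighter tins stand on the board at (212,200) and (245,181). The heaviest hangs upright in the gripper at (298,178), with its underside at about 0.19 m. The cup, bottle, tongs and wheel look unmoved.

```bash
python3 -c "
from bench import r
print(r.get_obs()['clock']); print(r.hand_in())"
```

```text
26.2833
the job is handed in; nothing more can be done
None
```

I handed the job in at about 26 s with the two lighter tins on the board and the heaviest held up in the gripper. No verdict was reported.

**Weights:** I hefted all three tins. The one that started at (476,41) mm weighed about 6.6 N, the one at (485,252) about 3.2 N and the one at (647,104) about 2.3 N. The first is the heaviest. I set it back on the table while I moved the other two.

**Last checks:**
- **Tins on the board:** they stand at (612,-207) and (473,-192) mm, square to the board, with lid tops near 95 mm (18 + 75 = 93 mm expected). The scene camera confirmed both. The side camera confirmed the second; in its last picture the held tin hid the first, which it had measured at (611,-207) earlier.
- **Held tin:** the tool axis is vertical to within 0.1°, and the arm is still. The underside is at about 0.19 m, with a 58 mm grip at 60 N.
- **Bystanders:** the cup's position measured the same as at the start to within about 1 mm. The bottle measured within 2 mm from the side and about 6 mm off in the scene view, where only a few pixels of it were measured. I checked the tongs and pastry wheel by eye only, and they look unmoved.

**Disagreement:** the force readings scattered by up to about 1 N. The final reading on the held tin was 5.5 N, against 6 to 7 N earlier. That is well below the gap of more than 3 N between it and the other tins.

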